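Change the drive pair in the copying dock

TASK

The two drives standing in the black copying dock are finished: have them change places with the hard drive and the SSD waiting in the grey three-slot stand (which has one free slot to work with). In the end the waiting hard drive must be seated in the dock's source bay (the one with the round power key in front of it, where the arrow starts), the waiting SSD in the other bay, and the two finished drives in the stand, in any of its slots. All stand fully down and upright; do not drop or topple a drive on the way, and leave the mouse, the stapler and the glue stick where they are.

Things in the scene. Friction and masses are not known exactly. Their poses are not given: they have to be found in the camera images.
- dock: black two-bay copying dock, fixed, 104 x 100 x 50 mm. Origin: on the worktop midway between the bays; a low deck to x = -78 mm (robot side) has a round metal power key at (-64, +27) and a white arrow to -y. Bays centred at x = 0: source y = +27 mm, target y = -27 mm. Each: 18 (y) x 74 mm (x) at the foot, flaring from z = 34 to 32 x 88 mm at the mouth at z = 50; floor at z = 12 mm
- stand: plain grey stand, fixed, 104 (x) x 154 (y) x 50 mm. Origin: on the worktop at its centre. Three slots centred at x = 0 and y = -54, 0, +54 mm; the one at +54 is free at the start. Each: 18 (y) x 74 mm (x) at the foot, flaring from z = 34 to 32 x 88 mm at the mouth at z = 50; floor at z = 12 mm
- hdd_done: finished hard drive, at the start in either bay of the dock; metal block 70 (x) x 15 (y) x 100 mm (z), standing on end, 0.16 kg; grasp near the top across the 15 mm. Origin: centre of underside. Either way round fits
- ssd_done: finished SSD, at the start in the dock's other bay; thin SSD in a white sled, 70 (x) x 100 mm high (z); foot 15 mm thick (y) up to z = 34, above it a slim 8 mm panel (10 mm at the end rails); 0.1 kg; grasp near the top across the 8 mm. Origin: centre of underside. Either way round fits
- hdd_next: waiting hard drive, at the start in the stand's slot at y = -54 or 0 mm (looks like the finished one, told by place); metal block 70 (x) x 15 (y) x 100 mm (z), standing on end, 0.16 kg; grasp near the top across the 15 mm. Origin: centre of underside. Either way round fits
- ssd_next: waiting SSD, at the start in the other of those slots (looks like the finished one, told by place); thin SSD in a white sled, 70 (x) x 100 mm high (z); foot 15 mm thick (y) up to z = 34, above it a slim 8 mm panel (10 mm at the end rails); 0.1 kg; grasp near the top across the 8 mm. Origin: centre of underside. Either way round fits
- mouse: bystander: black mouse, 104 x 60 x 36 mm, lying behind the work; origin: centre of its underside
- stapler: bystander: black stapler, 32 x 136 x 44 mm, lying behind the work; origin: centre of its underside
- glue_stick: bystander: grey glue stick, 27 mm across, 90 mm high, standing behind the work; origin: centre of its underside

How it is judged:
By the outcome, as a careful person would: the job done as asked, in the order asked, and still so for the second after the job is handed in, with the robot touching nothing.
It also fails if it takes over 112 s, if anything falls off the work surface, if the arm or the gripper's body presses on something with over 40 N, if the wrist force passes 120 N, or if a joint passes its speed limit or range.

ROBOT

A 6-joint arm with a two-finger parallel gripper is mounted at the origin on a cart in front of the work surface, level with it; the furniture and walls round the work are solid. World frame = base frame: x ahead of the robot, y to its left, z up, the work surface at z = 0. Lengths are in mm, angles in rad, forces in N, time in s.
With the tool pointing down it reaches from about 275 to 775 mm from the base axis. Payload 14.6 kg.
Tool frame: the origin (TCP) lies midway between the tips of the shut fingers; the grasp point (between the pads) lies 19 mm behind it; z points along the fingers, y is the line along which they close (so a half turn about z gives the same grasp; the last joint's range is limited). The gripper opens to 85 mm and grips with 20 to 120 N. Pads are 22 mm wide; open, the fingers measure 114 mm over their backs; the gripper's body (76 mm by 85 mm) begins 54 mm behind the grasp point. The pads swing forward as they close: fully open they stand 13 mm farther back than shut.
Start: joints at [0.953, 0.263, -0.048, 1.259, 0, 1.415], TCP at [234.394, 469.774, 231.278] pointing down, gripper open.
Joint ranges: [-2.65, 2.65], [-0.89, 1.7], [-1.18, 1.37], [-2.13, 2.11], [-1.35, 1.29], [-3.14, 3.14]. Speed limits (rad/s): [1.89, 1.89, 2.57, 2.79, 3.14, 3.14].

INTERFACE

Orientations are given as a unit quaternion [w, x, y, z].
In Python, from bench import state, read_camera, job_done gives the robot as it stands.
- The arm moves only by the tool send_rows, never from a script. Its argument "deltas" is a list that holds one entry, the list of rows, each a list of 7 numbers: the shift along the tool's x, y, z in units of 0.6 m (1.0 is 0.6 m), then the turn, a rotation vector about the tool's x, y, z in units of 45 degrees (1.0 is 45 degrees), then the finger opening in mm, from 0 to 85.4. A call has 1 to 20 rows; each row shifts and turns the commanded pose from where the row before left it, along the tool's axes as they then stand; what a row does not reach is not made up. A row lasts 1/8 s, in which the tool goes at most 62.5 mm and 10.7 degrees, less where a joint would pass 70% of its speed; a pose out of reach is approached as far as the arm can. A call with a number of a shift or a turn outside -1 to 1 is refused whole. A call with a gripper value outside its range is refused whole. The fingers move at their own pace and stop on an object; "grip_force" is the grip in N (left out, the last holds). Time passes only in rows, so rows that do not move let the fingers close. It gives the time, the measured TCP pose, the force, the opening and the grip force at its end, in the units of the state.
- state(): the state, without advancing time (a new reading comes with each control period).
- read_camera(name): name is "scene" or "top" or "wrist"; returns a dict with "frame" (480x640x3 uint8, red, green, blue), "range_z" (480x640 float32, mm along the optical axis (not along the pixel's ray), 0 where there is no reading), "vertical_fov" (degrees; the focal length in pixels is half the picture's height over the tangent of half this angle, whatever the lens; pixels are square), "cx", "cy" (the principal point, pixels), "world_from_camera" (4x4, takes a point from camera to world coordinates); the wrist camera has in their place "hand_eye" (4x4, takes a point from camera to tool coordinates, whose origin is the TCP and whose axes are the flange's). Camera axes: x right, y down, z forward; pixel columns grow to the right and rows downward; lengths in mm; the calibration is good to about 2 mm. A picture is of the moment at which its call begins: read the wrist's pose just before it.
- job_done(): hands the job in; it is judged then, once.
The state is a dict: "time": time; "joint_pos": joint angles; "dq": joint speeds; "effort": joint torques, N m; "eef_pos": TCP position; "orientation": TCP orientation; "force": force on the tool from outside, world axes, zero at the start; "wrist_torque": the same for the moment, N m; "gripper_width": finger opening in mm; "finger_force": force on a finger pad.
Only numpy, scipy, OpenCV 4.12 (cv2) and the standard library are available. Lean on these libraries where they do the work, as an engineer would, in place of code of your own. Each camera call takes 0.05 s, during which the arm holds its last target. There are 200 camera calls.

## Working session

There is one attempt and no reset: what is moved stays moved. The work goes in short steps, Python scripts to look and compute and a tool call to move; the robot and the scene stay as the last step left them, time stands still between calls to the robot, and variables do not carry over. Pictures are saved under pics/ and viewed, at most 14 in all, crops included, and the job is handed in when it is done.

Besides the shell and the picture viewer there is one more tool, called after "Request:" as name(argument=value, ...), one argument or row to a line, values as JSON. send_rows: Moves the arm, as the interface text tells. Its arguments: {"type":"object","properties":{"deltas":{"type":"array"},"grip_force":{"type":"number"}},"required":["deltas"]}

```bash
mkdir -p pics
python3 - <<'E'
from bench import state, read_camera
import cv2,numpy as np
s=state();print({k:np.round(v,3).tolist() for k,v in s.items()})
for n in("scene","top"):
    c=read_camera(n);cv2.imwrite(f"pics/{n}0.png",c["frame"][:,:,::-1]);np.savez(f"{n}0.npz",**c)
    print(n,c["vertical_fov"],c["cx"],c["cy"],np.round(c["world_from_camera"],3).tolist())
E
```

```text
{'time': 0.0, 'joint_pos': [0.953, 0.264, -0.049, 1.259, 0.0, 1.416], 'dq': [0.001, 0.001, 0.0, 0.0, -0.001, -0.002], 'effort': [-0.001, -63.762, 38.457, 0.014, -0.0, 0.0], 'eef_pos': [234.232, 469.543, 230.829], 'orientation': [-0.0, 0.229, 0.973, -0.0], 'force': [0.165, 0.421, -0.455], 'wrist_torque': [0.012, 0.007, -0.041], 'finger_force': 0.0, 'gripper_width': 85.348}
scene 44.55141936694561 327.6378863546347 239.09314355966964 [[0.484, -0.477, 0.734, -18.278], [-0.875, -0.255, 0.411, -139.255], [-0.009, -0.841, -0.541, 507.159], [0.0, 0.0, 0.0, 1.0]]
top 54.480828562145305 315.55155676897175 241.5400089063387 [[0.025, -0.989, 0.145, 477.59], [-1.0, -0.025, -0.001, 178.141], [0.005, -0.145, -0.989, 892.083], [0.0, 0.0, 0.0, 1.0]]
```

View pics/scene0.png

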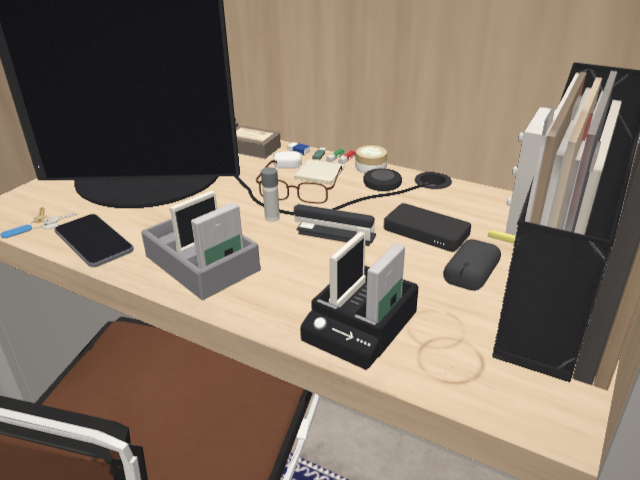

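View pics/top0.png

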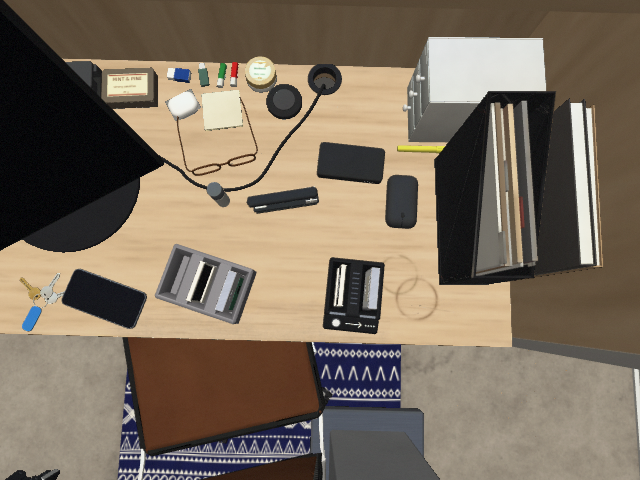

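The scene view shows the dock (≈360,310): an SSD in the source bay by the key (320,323), and an HDD in the target bay. In the stand (≈200,250) the SSD is in the middle slot and the HDD in the right one (-54), with the left slot (+54) free. The top view agrees: dock ≈(355,295), stand ≈(207,283).

```bash
cat > h.py <<'E'
import numpy as np,cv2
def cloud(c,T=None):
    d=c["range_z"];f=240/np.tan(np.radians(c["vertical_fov"])/2)
    v,u=np.mgrid[:480,:640]
    P=np.stack([(u-c["cx"])/f*d,(v-c["cy"])/f*d,d,np.ones_like(d)],-1)
    return (P@(c["world_from_camera"] if T is None else T).T)[...,:3]
def ray(c,u,v,z):
    f=240/np.tan(np.radians(c["vertical_fov"])/2);W=c["world_from_camera"]
    r=W[:3,:3]@np.array([(u-c["cx"])/f,(v-c["cy"])/f,1]);return W[:3,3]+r*(z-W[2,3])/r[2]
E
python3 - <<'E'
from h import *
for n in("top","scene"):
    c=dict(np.load(f"{n}0.npz"));P=cloud(c)
    print(n,"table z",np.median(P[...,2][np.abs(P[...,2])<15]))
    x,y,z=P[...,0],P[...,1],P[...,2];ok=c["range_z"]>0
    for nm,(x0,x1,y0,y1) in dict(dock=(300,520,60,190),stand=(300,540,240,460)).items():
        b=ok&(x>x0)&(x<x1)&(y>y0)&(y<y1)
        for lo,hi in((44,58),(90,125)):
            m=(b&(z>lo)&(z<hi)).astype(np.uint8)
            k,l,st,_=cv2.connectedComponentsWithStats(m)
            for i in range(1,k):
                if st[i,4]<25: continue
                q=P[l==i]
                r=cv2.minAreaRect(q[:,:2].astype(np.float32))
                print(n,nm,lo,st[i,4],"z",np.round(np.percentile(q[:,2],[5,50,95]),1),"rect",np.round(r[0],1),np.round(r[1],1),round(r[2],1))
a=cv2.imread("pics/top0.png");s=cv2.imread("pics/scene0.png")
o=np.hstack([cv2.resize(a[235:335,150:260],None,fx=3.6,fy=3.6,interpolation=2),cv2.resize(a[245:345,310:410],None,fx=3.6,fy=3.6,interpolation=2)])
cv2.imwrite("pics/crop1.png",o);print(o.shape)
E
```

```text
top table z 1.0944678655925486
top dock 44 899 z [45.9 50.5 53.3] rect [492.2 108.8] [97.3 55.4] 89.6
top dock 44 42 z [44.8 46.7 52.7] rect [503.5 139.2] [ 3.7 32.6] 85.7
top dock 90 118 z [ 96.8 112.7 115.2] rect [502.7 133.6] [ 9.  34.3] 84.1
top dock 90 248 z [ 99.8 112.8 115.4] rect [501.1  80.1] [15.8 38.6] 85.6
top stand 44 1656 z [45.8 50.3 53.1] rect [516.3 378.3] [155.1  94.8] 73.1
top stand 44 115 z [44.7 47.3 56.8] rect [512.6 373.7] [ 4.8 55.7] 73.4
top stand 44 58 z [44.6 50.9 57.2] rect [504.1 317.1] [ 2.5 67.7] 73.9
top stand 90 261 z [ 93.  111.3 114.3] rect [514.3 378.7] [ 9.1 55.8] 73.7
top stand 90 469 z [ 95.9 112.3 114.8] rect [505.5 324.9] [16.1 69.8] 72.9
scene table z -0.46602015995978263
scene dock 44 1708 z [44.7 49.1 55. ] rect [492.2 109.7] [100.6  58.9] 87.6
scene dock 90 410 z [ 91.5 103.9 111.8] rect [501.6 136.1] [11.6 37.2] 87.1
scene dock 90 618 z [ 91.6 106.7 112.3] rect [499.8  80.8] [15.8 41.5] 84.5
scene stand 44 1836 z [44.7 48.8 55.6] rect [514.4 379. ] [155.3  97.2] 73.4
scene stand 90 620 z [ 91.3 102.5 111.8] rect [512.8 379.7] [12.4 59.1] 71.4
scene stand 90 935 z [ 91.3 104.9 112.1] rect [503.6 326. ] [17.8 71. ] 72.9
(360, 756, 3)
```

View pics/crop1.png

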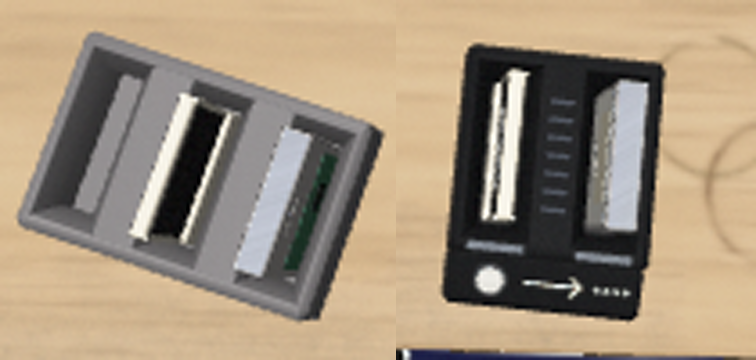

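The crop confirms it: stand free slot left, SSD middle, HDD right; dock SSD above the key (490,280), HDD right. I'll refit with wider limits.

```bash
cat >> h.py <<'E'
def comps(n,P,ok,boxes,bands=((44,57),(100,125)),mn=60):
    x,y,z=P[...,0],P[...,1],P[...,2]
    for nm,(x0,x1,y0,y1) in boxes.items():
        b=ok&(x>x0)&(x<x1)&(y>y0)&(y<y1)
        for lo,hi in bands:
            k,l,st,_=cv2.connectedComponentsWithStats((b&(z>lo)&(z<hi)).astype(np.uint8))
            for i in range(1,k):
                if st[i,4]<mn: continue
                q=P[l==i];(cx,cy),(w,h),a=cv2.minAreaRect(q[:,:2].astype(np.float32))
                print(n,nm,lo,st[i,4],"z",np.round(np.percentile(q[:,2],[5,50,95]),1),"c",np.round([cx,cy],1),"wh",np.round([w,h],1),"yaw",round(a-90,1))
BOX=dict(dock=(380,600,40,190),stand=(380,620,240,480))
E
python3 - <<'E'
from h import *
for n in("top","scene"):
    c=dict(np.load(f"{n}0.npz"));comps(n,cloud(c),c["range_z"]>0,BOX)
c=dict(np.load("top0.npz"))
# dock rim corners, key at deck height? read off crop
for nm,u,v,z in(("key",310+(489-396)/3.6,245+281/3.6,None),):
    iu,iv=int(u),int(v);print(nm,cloud(c)[iv,iu],u,v)
E
```

```text
top dock 44 1818 z [45.9 50.5 53.3] c [518.7 105.1] wh [100.2 103.9] yaw -4.5
top dock 44 81 z [44.7 46.6 53. ] c [520.7 137.8] wh [ 3.7 67.1] yaw -4.5
top dock 100 217 z [109.  112.8 115.2] c [520.8 132.1] wh [ 8.5 69.2] yaw -4.7
top dock 100 418 z [107.2 112.8 115.2] c [516.7  78.9] wh [15.8 69.9] yaw -4.4
top stand 44 2576 z [45.8 50.2 53. ] c [520.7 377. ] wh [155.1 104. ] yaw -16.9
top stand 44 136 z [44.7 47.3 55.2] c [519.2 371.7] wh [ 4.8 69.4] yaw -16.6
top stand 100 272 z [101.8 111.8 114.4] c [520.8 376.3] wh [ 9.2 69.5] yaw -17.2
top stand 100 428 z [104.6 112.5 114.9] c [505.5 324.9] wh [16.1 69.8] yaw -17.1
scene dock 44 2256 z [44.7 48.9 54.5] c [516.2 107.3] wh [101.3 104.7] yaw -4.1
scene dock 100 444 z [101.  109.4 112. ] c [519.1 134.6] wh [11.4 72.2] yaw -4.2
scene dock 100 665 z [101.5 110.8 112.5] c [514.7  79.9] wh [15.8 70.5] yaw -4.6
scene stand 44 1901 z [44.6 48.7 54.4] c [517.5 378.1] wh [155.4 103.7] yaw -16.6
scene stand 100 446 z [100.8 107.6 111.9] c [518.4 377.4] wh [11.7 70.8] yaw -19.8
scene stand 100 623 z [101.  109.7 112.3] c [503.6 326. ] wh [17.7 71. ] yaw -16.9
key [455.10182665 138.10880961  33.10657659] 335.8333333333333 323.05555555555554
```

```bash
cat >> h.py <<'E'
from scipy.spatial.transform import Rotation as Ro
def R_now(s): return Ro.from_quat(np.roll(s["orientation"],-1))
def R_down(yaw):  # tool down, tool y along world direction 90+yaw deg
    a=np.radians(90+yaw);y=np.array([np.cos(a),np.sin(a),0]);z=np.array([0,0,-1.]);return Ro.from_matrix(np.c_[np.cross(y,z),y,z])
def go(wps,s=None):
    """total tool-frame shift (units .6 m) after turning first (units 45deg)"""
    from bench import state
    s=s or state();p=np.array(s["eef_pos"]);R=R_now(s)
    print("at",np.round(p,1),"yaw",np.round(np.degrees(np.arctan2(*R.as_matrix()[1::-1,1]))-90,2),"w",round(s["gripper_width"],1),"F",np.round(s["force"],1),"t",round(s["time"],2))
    for x,y,z,yaw in wps:
        Rt=R_down(yaw);print("turn",np.round((R.inv()*Rt).as_rotvec()/(np.pi/4),4),"shift",np.round(Rt.inv().apply(np.array([x,y,z])-p)/600,4))
        p=np.array([x,y,z]);R=Rt
E
python3 - <<'E'
from h import *
go([(500,378,260,-16.9),(500,107,260,-4.5)])
from bench import read_camera
c=read_camera("wrist");print(np.round(c["hand_eye"],3).tolist(),c["vertical_fov"])
E
```

```text
at [234.2 469.6 230.9] yaw -26.51 w 85.7 F [ 0.2 -0.9  0.2] t 0.1
turn [-0.0012 -0.0003 -0.2136] shift [-0.4682 -0.0173 -0.0485]
turn [ 0.      0.     -0.2756] shift [-0.0354 -0.4503  0.    ]
[[-0.001, -0.946, -0.325, 82.656], [1.0, -0.001, 0.0, 0.256], [-0.0, -0.325, 0.946, -142.613], [0.0, 0.0, 0.0, 1.0]] 63.67283954173912
```

Request:
send_rows(
  deltas=[
    [[0,0,-0.02,0,0,-0.107,85],[0,0,-0.0285,0,0,-0.107,85],[-0.03,-0.0017,0,0,0,0,60],[-0.05,-0.0017,0,0,0,0,40],[-0.06,-0.002,0,0,0,0,40],[-0.06,-0.002,0,0,0,0,40],[-0.06,-0.002,0,0,0,0,40],[-0.06,-0.002,0,0,0,0,40],[-0.06,-0.002,0,0,0,0,40],[-0.05,-0.002,0,0,0,0,40],[-0.038,-0.002,0,0,0,0,40],[0,0,0,0,0,0,40],[0,0,0,0,0,0,40]],
  ],
)

```text
time: 1.78
eef_pos: [499.9, 377.9, 259.9]
orientation: [-0.0, 0.147, 0.989, -0.0]
force: [0.5, 0.1, 0.4]
gripper_width: 39.9
finger_force: 0.0
```

```bash
cat >> h.py <<'E'
def look(tag,boxes=BOX,show=True,bands=((44,57),(100,125))):
    from bench import state,read_camera
    s=state();c=read_camera("wrist");T=np.eye(4);T[:3,:3]=R_now(s).as_matrix();T[:3,3]=s["eef_pos"];T=T@c["hand_eye"]
    c["world_from_camera"]=T;np.savez(f"w{tag}.npz",**c);cv2.imwrite(f"pics/w{tag}.png",c["frame"][:,:,::-1])
    P=cloud(c,T)
    if show: comps(tag,P,c["range_z"]>0,boxes,bands)
    return P,c
E
python3 - <<'E'
from h import *
look("1",dict(stand=BOX["stand"]));go([(500,107,260,-4.5)])
E
```

```text
1 stand 44 9094 z [45.6 49.4 50.9] c [521.7 378.8] wh [154.3 104.2] yaw -17.0
1 stand 44 144 z [45.  50.3 55.7] c [506.2 334.6] wh [13.7 68.5] yaw -4.8
1 stand 44 267 z [44.2 45.7 50.9] c [521.3 378.6] wh [14.1 69.3] yaw -17.0
1 stand 100 890 z [106.3 111.6 112.7] c [521.6 378.6] wh [ 9.6 69.8] yaw -17.0
1 stand 100 1728 z [105.4 111.5 112.8] c [506.4 327.3] wh [15.7 69.3] yaw -16.9
at [499.6 378.1 260.1] yaw -16.91 w 39.9 F [ 0.3  0.3 -0. ] t 1.82
turn [-0.0003 -0.0005 -0.2758] shift [-3.610e-02 -4.504e-01  2.000e-04]
```

View pics/w1.png

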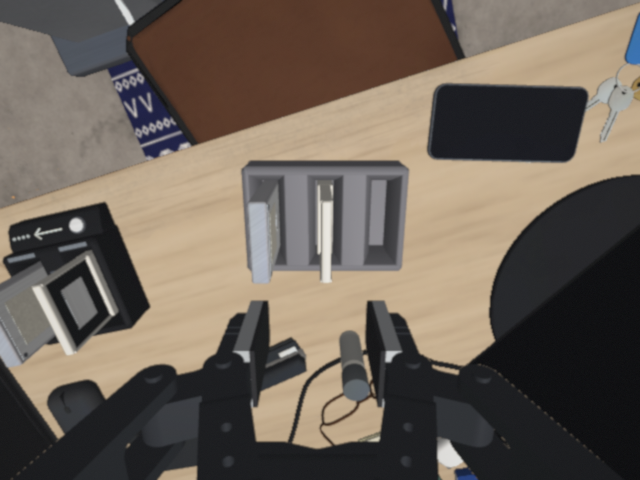

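The wrist view shows the stand at (325,215), with the HDD on the left (260,235), the SSD in the middle (325,230) and the free slot on the right (378,210). Its fit agrees with the other two cameras to 2–4 mm. Next, the dock.

Request:
send_rows(
  deltas=[
    [[0,0,0,0,0,-0.14,40],[0,0,0,0,0,-0.136,40],[-0.004,-0.04,0,0,0,0,40],[-0.004,-0.06,0,0,0,0,40],[-0.004,-0.06,0,0,0,0,40],[-0.004,-0.06,0,0,0,0,40],[-0.005,-0.06,0,0,0,0,40],[-0.005,-0.06,0,0,0,0,40],[-0.005,-0.06,0,0,0,0,40],[-0.005,-0.05,0,0,0,0,40],[0,0,0,0,0,0,40],[0,0,0,0,0,0,40]],
  ],
)

```text
time: 3.32
eef_pos: [500.2, 107.9, 260.5]
orientation: [0.0, 0.039, 0.999, 0.0]
force: [0.4, 0.2, -0.2]
gripper_width: 40.1
finger_force: 0.0
```

Run:
```python
from h import *
look("2",dict(dock=BOX["dock"]));go([(520,133,200,-4.5)])
```

```text
2 dock 44 5861 z [45.3 49.3 50.9] c [520.5 106.8] wh [100. 105.] yaw -4.5
2 dock 44 60 z [46.6 51.4 56.7] c [487.4  85.8] wh [19.8  9.2] yaw -46.3
2 dock 44 330 z [44.4 45.8 54.6] c [520.9 133.4] wh [14.2 69. ] yaw -5.2
2 dock 100 946 z [104.3 111.4 112.8] c [521.4 133.7] wh [ 9.9 69.9] yaw -4.5
2 dock 100 1681 z [106.3 111.6 112.8] c [517.5  80.2] wh [15.8 69.3] yaw -4.7
at [500.3 108.1 260.5] yaw -4.42 w 40.1 F [0.2 0.1 0.6] t 3.38
turn [0.0003 0.0002 0.0017] shift [-0.0295  0.0439  0.1008]
```

View pics/w2.png

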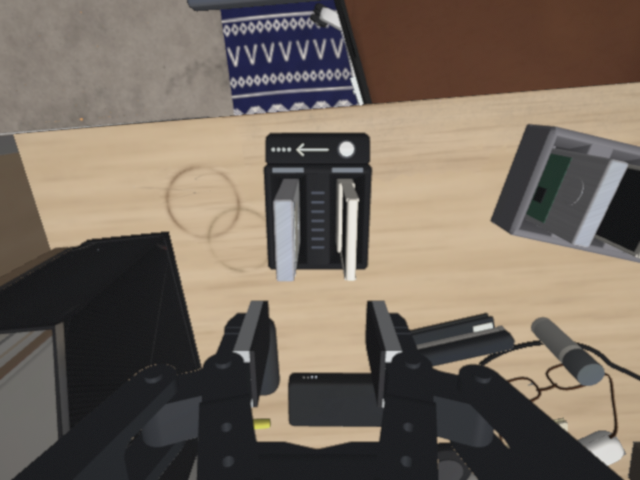

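The wrist view shows the dock centred at (318,215), the SSD on the key's side (348,235) and the HDD at (287,235). The fit is consistent. Now the approach to the SSD in the source bay.

Run:
```python
from h import *
go([(521.4,133.7,130,-4.5),(521.4,133.7,80,-4.5)])
```

```text
at [500.3 108.1 260.5] yaw -4.42 w 40.1 F [0.2 0.1 0.6] t 3.38
turn [0.0003 0.0002 0.0017] shift [-0.0317  0.0452  0.2174]
turn [0. 0. 0.] shift [0.     0.     0.0833]
```

Request:
send_rows(
  deltas=[
    [[-0.0157,0.0226,0.03,0,0,0.0017,40],[-0.016,0.0226,0.04,0,0,0,40],[0,0,0.05,0,0,0,40],[0,0,0.05,0,0,0,40],[0,0,0.0474,0,0,0,40],[0,0,0.03,0,0,0,40],[0,0,0.03,0,0,0,40],[0,0,0.0233,0,0,0,40],[0,0,0,0,0,0,40],[0,0,0,0,0,0,40]],
  ],
  grip_force=25,
)

```text
time: 4.62
eef_pos: [521.9, 133.2, 80.5]
orientation: [0.0, 0.039, 0.999, 0.0]
force: [1.1, 0.2, 0.3]
gripper_width: 39.9
finger_force: 0.0
```

Request:
send_rows(
  deltas=[
    [[0,0,0,0,0,0,25],[0,0,0,0,0,0,15],[0,0,0,0,0,0,0],[0,0,0,0,0,0,0],[0,0,0,0,0,0,0],[0,0,0,0,0,0,0]],
  ],
  grip_force=25,
)

```text
time: 5.38
eef_pos: [521.9, 132.9, 80.3]
orientation: [0.0, 0.04, 0.999, 0.0]
force: [-0.1, 1.1, 5.7]
gripper_width: 7.6
finger_force: 30.5
```

Request:
send_rows(
  deltas=[
    [[0,0,0,0,0,0,0],[0,0,-0.01,0,0,0,0],[0,0,-0.02,0,0,0,0],[0,0,-0.03,0,0,0,0],[0,0,-0.03,0,0,0,0],[0,0,-0.03,0,0,0,0],[0,0,-0.03,0,0,0,0],[0,0,-0.03,0,0,0,0],[0,0,-0.03,0,0,0,0],[0,0,0,0,0,0,0]],
  ],
  grip_force=45,
)

```text
time: 6.62
eef_pos: [522.2, 132.9, 207.4]
orientation: [0.001, 0.04, 0.999, 0.0]
force: [-0.7, -0.1, -1.7]
gripper_width: 7.6
finger_force: 45.1
```

Run:
```python
from h import *
P,c=look("3",dict(dock=BOX["dock"]))
P,c=cloud(c),c
from bench import state
s=state();z0=s["eef_pos"][2]
Q=R_now(s).inv().apply((P-s["eef_pos"]).reshape(-1,3)).reshape(P.shape)
# points in tool frame: held drive
m=(c["range_z"]>0)&(np.abs(Q[...,0])<50)&(np.abs(Q[...,1])<12)&(Q[...,2]>-30)&(Q[...,2]<80)
q=Q[m];print(len(q),np.percentile(q,[1,50,99],axis=0).round(1))
for lo in range(-30,80,10):
    k=q[(q[:,2]>lo)&(q[:,2]<=lo+10)]
    if len(k)>20: print(lo,len(k),np.percentile(k[:,:2],[1,50,99],axis=0).round(1).tolist())
go([(537.5,430.4,205,-16.9)])
```

```text
3 dock 44 7124 z [45.7 49.5 50.9] c [520.3 106.7] wh [100.1 104.9] yaw -4.3
3 dock 44 253 z [44.8 50.4 56.1] c [515.7  87.3] wh [67.8 12.9] yaw -82.7
3 dock 100 2666 z [104.4 111.6 112.7] c [518.1  80.3] wh [16.  70.2] yaw -4.5
3603 [[-33.3 -11.6 -29.8]
 [ 32.8   0.2 -10.6]
 [ 34.8  11.6  62.1]]
-30 1063 [[-33.9, -11.8], [9.6, 0.1], [34.8, 11.8]]
-20 788 [[-33.3, -11.8], [9.6, 0.1], [34.8, 11.7]]
-10 441 [[5.1, -11.5], [33.8, -0.2], [34.8, 11.3]]
0 182 [[33.6, -4.7], [34.4, 0.2], [34.9, 5.0]]
10 157 [[33.8, -4.7], [34.4, -0.2], [34.8, 5.0]]
20 130 [[33.7, -4.7], [34.4, 0.3], [34.9, 4.8]]
30 513 [[-10.2, -7.3], [27.7, 1.7], [34.7, 7.6]]
40 145 [[32.7, -7.1], [34.4, -0.2], [34.8, 7.3]]
50 127 [[32.6, -7.0], [34.4, 0.4], [34.8, 7.5]]
60 57 [[32.8, -6.9], [34.3, 0.4], [34.7, 7.2]]
at [521.8 132.9 206.3] yaw -4.54 w 7.3 F [ 0.1 -0.4 -0.9] t 6.67
turn [0.0003 0.0012 0.2746] shift [0.1192 0.482  0.0022]
```

View pics/w3.png

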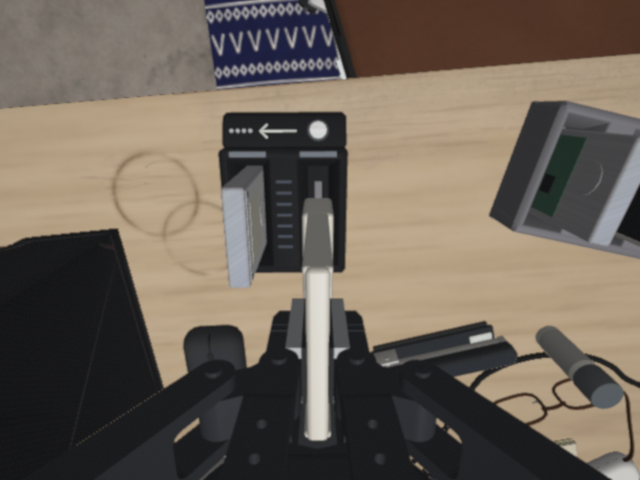

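The drive is held upright and centred (tool y ≈0.1, x ≈-0.2), seen at (317,330), with its bottom clear of the dock. Now carrying it to the free slot.

Request:
send_rows(
  deltas=[
    [[0,0,0,0,0,0.1,0],[0,0,0,0,0,0.1,0],[0,0,0,0,0,0.0746,0],[0.005,0.02,0,0,0,0,0],[0.01,0.04,0,0,0,0,0],[0.0142,0.06,0,0,0,0,0],[0.015,0.06,0,0,0,0,0],[0.015,0.06,0,0,0,0,0],[0.015,0.06,0,0,0,0,0],[0.015,0.06,0,0,0,0,0],[0.015,0.06,0,0,0,0,0],[0.01,0.042,0,0,0,0,0],[0.005,0.02,0,0,0,0,0],[0,0,0,0,0,0,0],[0,0,0,0,0,0,0]],
  ],
)

```text
time: 8.55
eef_pos: [537.3, 429.7, 206.0]
orientation: [0.0, 0.147, 0.989, -0.0]
force: [-0.2, -0.3, -1.1]
gripper_width: 7.6
finger_force: 45.0
```

Run:
```python
from h import *
look("4",dict(stand=BOX["stand"]))
go([(537.5,430.4,120,-16.9),(537.5,430.4,81,-16.9)])
```

```text
4 stand 44 11308 z [46.  49.5 50.8] c [522.  378.5] wh [154.5 104.1] yaw -17.0
4 stand 44 600 z [44.4 46.2 55.9] c [522.3 384.3] wh [14.7 69.6] yaw -7.3
4 stand 44 493 z [44.9 51.  56.5] c [507.5 334. ] wh [13.2 70.3] yaw -6.5
4 stand 100 3019 z [102.6 111.4 112.7] c [506.7 327.6] wh [16.3 69.8] yaw -16.8
4 stand 100 1596 z [102.6 111.4 112.7] c [521.7 378.8] wh [10.  69.8] yaw -17.0
at [537.4 429.6 206.1] yaw -16.93 w 7.0 F [-0.5 -0.1 -1.5] t 8.6
turn [-0.0002  0.0001 -0.0007] shift [0.0002 0.0014 0.1435]
turn [0. 0. 0.] shift [0.    0.    0.065]
```

Request:
send_rows(
  deltas=[
    [[0,0.0012,0.02,0,0,0,0],[0,0,0.04,0,0,0,0],[0,0,0.04,0,0,0,0],[0,0,0.03,0,0,0,0],[0,0,0.0135,0,0,0,0],[0,0,0.015,0,0,0,0],[0,0,0.015,0,0,0,0],[0,0,0.01,0,0,0,0],[0,0,0.01,0,0,0,0],[0,0,0.008,0,0,0,0],[0,0,0,0,0,0,0]],
  ],
)

```text
time: 9.98
eef_pos: [537.4, 431.0, 84.7]
orientation: [-0.0, 0.147, 0.989, -0.0]
force: [-0.3, -0.2, -0.5]
gripper_width: 7.1
finger_force: 44.9
```

Request:
send_rows(
  deltas=[
    [[0,0,0.003,0,0,0,0],[0,0,0.002,0,0,0,0],[0,0,0.0015,0,0,0,0],[0,0,0,0,0,0,0],[0,0,0,0,0,0,0]],
  ],
)

```text
time: 10.6
eef_pos: [537.5, 431.1, 81.2]
orientation: [0.0, 0.147, 0.989, 0.0]
force: [0.5, 0.6, -0.2]
gripper_width: 7.5
finger_force: 44.9
```

Request:
send_rows(
  deltas=[
    [[0,0,0.001,0,0,0,0],[0,0,0.0007,0,0,0,0],[0,0,0,0,0,0,0],[0,0,0,0,0,0,0]],
  ],
)

```text
time: 11.1
eef_pos: [537.5, 431.2, 80.3]
orientation: [0.0, 0.147, 0.989, 0.0]
force: [-0.8, -0.3, 4.0]
gripper_width: 7.5
finger_force: 45.5
```

Request:
send_rows(
  deltas=[
    [[0,0,0,0,0,0,36],[0,0,0,0,0,0,36],[0,0,0,0,0,0,36],[0,0,-0.03,0,0,0,36],[0,0,-0.04,0,0,0,36],[0,0,-0.04,0,0,0,36],[-0.001,-0.03,0,0,0,0,40],[0,-0.05,0,0,0,0,40],[0,-0.05,0,0,0,0,40],[0,-0.03,0,0,0,0,40],[0,-0.0203,0,0,0,0,40],[0,0,0,0,0,0,40],[0,0,0,0,0,0,40]],
  ],
)

```text
time: 12.72
eef_pos: [506.8, 327.9, 146.1]
orientation: [0.0, 0.147, 0.989, 0.0]
force: [-0.1, 0.2, -0.1]
gripper_width: 39.9
finger_force: 0.0
```

Run:
```python
from h import *
look("5",dict(stand=BOX["stand"]))
go([(506.6,327.5,81,-16.9)])
```

```text
5 stand 44 16046 z [45.8 49.5 50.8] c [522.1 379.1] wh [155.2 104.2] yaw -17.0
5 stand 44 973 z [44.6 46.3 55.9] c [519.4 373.7] wh [14.4 70.2] yaw -26.5
5 stand 44 1419 z [44.5 47.3 56.1] c [535.1 426.8] wh [13.6 70. ] yaw -25.3
5 stand 44 96 z [45.3 50.9 56. ] c [474.2 336.8] wh [14.6  2.1] yaw -18.6
5 stand 100 3506 z [101.4 110.8 112.6] c [537.5 431.4] wh [10.8 70.5] yaw -16.6
5 stand 100 3954 z [108.2 111.7 112.7] c [506.9 327. ] wh [15.7 70.2] yaw -16.8
5 stand 100 2658 z [102.1 111.3 112.6] c [522.  378.9] wh [10.4 70.3] yaw -16.1
at [506.8 328.  146. ] yaw -16.88 w 40.4 F [-0.7  0.1 -0.2] t 12.78
turn [ 0.0002 -0.      0.0005] shift [ 1.000e-04 -9.000e-04  1.084e-01]
```

View pics/w5.png

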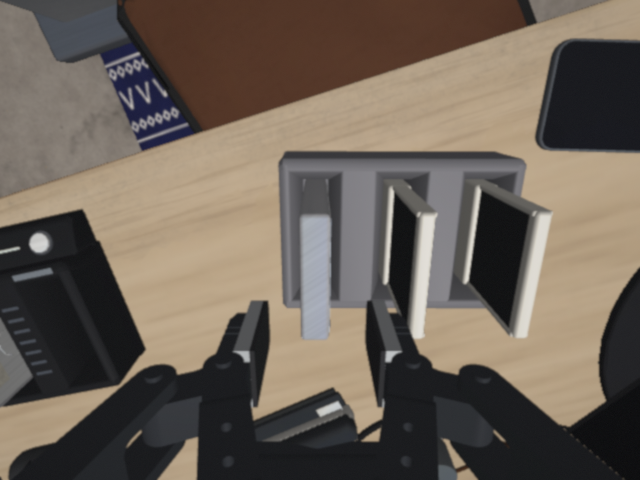

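The finished SSD stands seated in the left-hand slot (top z 112.6, image right at (520,270)). The HDD is centred between the fingers (315,330). Grasping it.

Request:
send_rows(
  deltas=[
    [[0,-0.0011,0.02,0,0,0,40],[0,0,0.03,0,0,0,40],[0,0,0.03,0,0,0,40],[0,0,0.02,0,0,0,40],[0,0,0.008,0,0,0,40],[0,0,0,0,0,0,30],[0,0,0,0,0,0,20],[0,0,0,0,0,0,10],[0,0,0,0,0,0,5],[0,0,0,0,0,0,5],[0,0,0,0,0,0,5]],
  ],
  grip_force=25,
)

```text
time: 14.15
eef_pos: [506.7, 326.9, 81.9]
orientation: [0.0, 0.147, 0.989, 0.0]
force: [-0.7, -0.0, 6.9]
gripper_width: 14.3
finger_force: 27.8
```

Request:
send_rows(
  deltas=[
    [[0,0,0,0,0,0,5],[0,0,-0.01,0,0,0,5],[0,0,-0.02,0,0,0,5],[0,0,-0.03,0,0,0,5],[0,0,-0.03,0,0,0,5],[0,0,-0.03,0,0,0,5],[0,0,-0.03,0,0,0,5],[0,0,-0.03,0,0,0,5],[0,0,-0.03,0,0,0,5],[0,0,0,0,0,0,5],[0,0,0,0,0,0,5]],
  ],
  grip_force=60,
)

```text
time: 15.52
eef_pos: [506.2, 326.7, 206.9]
orientation: [-0.0, 0.147, 0.989, -0.0]
force: [-0.7, -0.3, -1.2]
gripper_width: 14.1
finger_force: 58.5
```

```bash
cat >> h.py <<'E'
def held(tag,box):
    from bench import state
    s=state();P,c=look(tag,box);Q=R_now(s).inv().apply((P-s["eef_pos"]).reshape(-1,3)).reshape(P.shape)
    m=(c["range_z"]>0)&(np.abs(Q[...,0])<50)&(np.abs(Q[...,1])<12)&(Q[...,2]>-40)&(Q[...,2]<64)
    q=Q[m]
    for lo in range(-40,64,20):
        k=q[(q[:,2]>lo)&(q[:,2]<=lo+20)]
        if len(k)>20: print(lo,len(k),np.percentile(k[:,:2],[1,50,99],axis=0).round(1).tolist())
E
python3 - <<'E'
from h import *
held("6",dict(stand=BOX["stand"]))
go([(522.4,133.5,209,-4.5),(522.4,133.5,120,-4.5)])
E
```

```text
6 stand 44 10932 z [45.6 49.5 50.9] c [521.7 378.9] wh [154.5 103.6] yaw -17.0
6 stand 44 587 z [44.4 46.1 55.5] c [519.3 373.8] wh [14.  69.7] yaw -26.2
6 stand 44 841 z [44.6 46.8 55.7] c [535.2 426.8] wh [13.2 70.2] yaw -25.1
6 stand 100 1934 z [101.6 111.  112.7] c [537.6 431.2] wh [10.3 70.3] yaw -16.7
6 stand 100 1587 z [102.5 111.3 112.7] c [521.7 378.5] wh [ 9.8 70.1] yaw -16.9
-40 9351 [[-33.2, -11.0], [7.9, 0.3], [34.6, 10.9]]
-20 1150 [[9.2, -11.8], [34.2, -0.0], [34.9, 11.8]]
0 530 [[31.5, -7.1], [34.5, 0.4], [34.9, 7.9]]
20 366 [[31.7, -7.1], [34.5, 0.0], [35.0, 7.8]]
40 279 [[31.7, -7.1], [34.6, 0.5], [34.9, 7.9]]
60 43 [[31.2, -6.8], [34.6, 1.1], [34.9, 8.0]]
at [506.1 326.6 206.7] yaw -16.9 w 14.3 F [-0.2  0.2 -2. ] t 15.57
turn [-0.0007 -0.001  -0.2755] shift [-0.0523 -0.3188 -0.0039]
turn [0. 0. 0.] shift [0.     0.     0.1483]
```

Request:
send_rows(
  deltas=[
    [[0,0,0,0,0,-0.1,5],[0,0,0,0,0,-0.1,5],[0,0,0,0,0,-0.0755,5],[-0.005,-0.03,0,0,0,0,5],[-0.008,-0.05,0,0,0,0,5],[-0.01,-0.06,0,0,0,0,5],[-0.01,-0.06,0,0,0,0,5],[-0.01,-0.06,0,0,0,0,5],[-0.0063,-0.039,0,0,0,0,5],[-0.003,-0.02,0,0,0,0,5],[0,0,0,0,0,0,5],[0,0,0,0,0,0,5]],
  ],
)

```text
time: 17.08
eef_pos: [522.6, 134.0, 207.3]
orientation: [-0.0, 0.039, 0.999, 0.0]
force: [-0.2, 0.0, -2.0]
gripper_width: 14.1
finger_force: 58.6
```

Run:
```python
from h import *
held("7",dict(dock=BOX["dock"]))
go([(522.4,133.4,124,-4.5),(522.4,133.4,82,-4.5)])
```

```text
7 dock 44 6712 z [45.9 49.5 50.9] c [520.4 106.6] wh [100.2 104.7] yaw -4.4
7 dock 44 257 z [44.6 50.3 55.7] c [515.9  87.3] wh [68.1 14. ] yaw -81.8
7 dock 100 2677 z [104.5 111.5 112.8] c [517.9  80.2] wh [16.2 69.8] yaw -4.6
-40 9367 [[-33.1, -11.0], [7.9, 0.0], [34.6, 11.0]]
-20 1158 [[9.2, -11.8], [34.2, 0.1], [34.9, 11.7]]
0 516 [[31.6, -7.4], [34.5, 0.1], [34.9, 7.6]]
20 374 [[31.7, -7.4], [34.5, 0.2], [35.0, 7.6]]
40 273 [[31.6, -7.4], [34.5, -0.3], [34.9, 7.5]]
60 49 [[31.2, -7.1], [34.6, 0.3], [34.9, 7.7]]
at [522.6 134.2 207.3] yaw -4.47 w 14.1 F [ 0.2 -0.1 -0.3] t 17.12
turn [ 0.0002 -0.0001  0.0008] shift [ 0.0002 -0.0013  0.1388]
turn [0. 0. 0.] shift [0.   0.   0.07]
```

Request:
send_rows(
  deltas=[
    [[0,-0.0011,0.02,0,0,0,5],[0,0,0.04,0,0,0,5],[0,0,0.04,0,0,0,5],[0,0,0.03,0,0,0,5],[0,0,0.012,0,0,0,5],[0,0,0.015,0,0,0,5],[0,0,0.015,0,0,0,5],[0,0,0.01,0,0,0,5],[0,0,0.01,0,0,0,5],[0,0,0.01,0,0,0,5],[0,0,0.003,0,0,0,5],[0,0,0,0,0,0,5]],
  ],
)

```text
time: 18.62
eef_pos: [522.6, 132.8, 84.3]
orientation: [-0.0, 0.039, 0.999, -0.0]
force: [-0.9, 0.4, -2.1]
gripper_width: 14.2
finger_force: 58.6
```

Request:
send_rows(
  deltas=[
    [[0,0,0.0015,0,0,0,5],[0,0,0.0015,0,0,0,5],[0,0,0.001,0,0,0,5],[0,0,0,0,0,0,5],[0,0,0,0,0,0,5]],
  ],
)

```text
time: 19.25
eef_pos: [522.7, 132.8, 82.0]
orientation: [0.0, 0.039, 0.999, -0.0]
force: [-0.4, 0.5, 0.4]
gripper_width: 14.4
finger_force: 58.9
```

Request:
send_rows(
  deltas=[
    [[0,0,0.0007,0,0,0,5],[0,0,0,0,0,0,5],[0,0,0,0,0,0,36],[0,0,0,0,0,0,36],[0,0,0,0,0,0,36],[0,0,-0.03,0,0,0,36],[0,0,-0.04,0,0,0,36],[0,0,-0.04,0,0,0,36],[0.001,-0.03,0,0,0,0,40],[0,-0.038,0,0,0,0,40],[0,-0.02,0,0,0,0,40],[0,0,0,0,0,0,40],[0,0,0,0,0,0,40]],
  ],
)

```text
time: 20.88
eef_pos: [517.9, 80.5, 147.3]
orientation: [-0.0, 0.039, 0.999, 0.0]
force: [0.4, 0.7, -0.6]
gripper_width: 39.9
finger_force: 0.0
```

Run:
```python
from h import *
look("8",dict(dock=BOX["dock"]))
go([(517.9,80,81.5,-4.5)])
```

```text
8 dock 44 10435 z [45.7 49.5 50.9] c [520.1 106.7] wh [100.3 104. ] yaw -4.5
8 dock 44 96 z [45.4 51.1 56.1] c [484.1  82.6] wh [14.7  2.3] yaw -8.4
8 dock 44 474 z [44.8 51.3 56.3] c [520.2 125.7] wh [13.2 69.1] yaw -15.7
8 dock 100 3914 z [108.6 111.7 112.8] c [518.4  79.9] wh [15.7 70.8] yaw -4.3
8 dock 100 4120 z [103.3 111.7 112.8] c [522.6 132.3] wh [15.4 69.7] yaw -4.3
at [517.9  80.6 147.4] yaw -4.48 w 39.9 F [ 0.4 -0.1  0.7] t 20.93
turn [ 0.0001 -0.0003  0.0003] shift [-1.000e-04 -1.000e-03  1.098e-01]
```

View pics/w8.png

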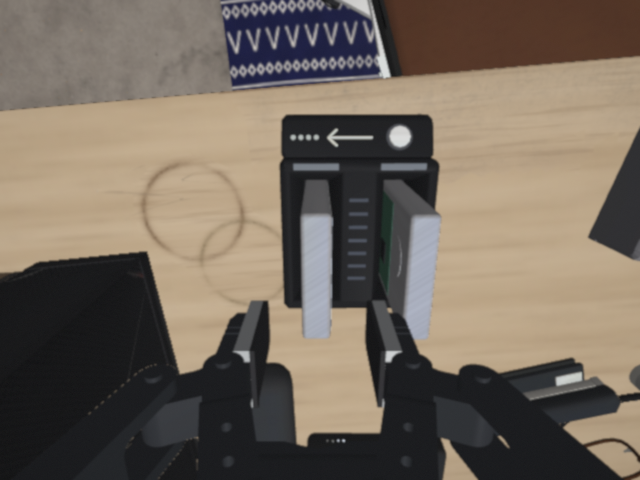

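The waiting HDD is seated in the source bay behind the key (top z 112.8, seen at (420,270)). The finished HDD (315,280) sits between the open fingers. Grasping and lifting it.

Request:
send_rows(
  deltas=[
    [[0,-0.001,0.02,0,0,0,40],[0,0,0.03,0,0,0,40],[0,0,0.03,0,0,0,40],[0,0,0.02,0,0,0,40],[0,0,0.0085,0,0,0,40],[0,0,0,0,0,0,30],[0,0,0,0,0,0,20],[0,0,0,0,0,0,10],[0,0,0,0,0,0,5],[0,0,0,0,0,0,5],[0,0,0,0,0,0,5]],
  ],
  grip_force=25,
)

```text
time: 22.3
eef_pos: [518.3, 79.7, 82.9]
orientation: [0.001, 0.039, 0.999, 0.0]
force: [-0.9, -0.3, 5.5]
gripper_width: 14.5
finger_force: 26.2
```

Request:
send_rows(
  deltas=[
    [[0,0,0,0,0,0,5],[0,0,-0.01,0,0,0,5],[0,0,-0.02,0,0,0,5],[0,0,-0.03,0,0,0,5],[0,0,-0.03,0,0,0,5],[0,0,-0.03,0,0,0,5],[0,0,-0.03,0,0,0,5],[0,0,-0.03,0,0,0,5],[0,0,-0.03,0,0,0,5],[0,0,0,0,0,0,5],[0,0,0,0,0,0,5]],
  ],
  grip_force=60,
)

```text
time: 23.68
eef_pos: [517.6, 79.7, 208.0]
orientation: [-0.0, 0.039, 0.999, -0.0]
force: [-0.0, -0.0, -1.8]
gripper_width: 13.8
finger_force: 58.5
```

Run:
```python
from h import *
held("9",dict(dock=BOX["dock"]))
go([(506.1,327,209,-16.9)])
```

```text
9 dock 44 6628 z [45.9 49.5 50.9] c [519.9 106.9] wh [100.2 103.7] yaw -4.4
9 dock 44 266 z [44.6 51.5 56.2] c [520.1 125.9] wh [13.1 69. ] yaw -16.0
9 dock 100 2594 z [103.9 111.7 112.8] c [522.6 132.5] wh [15.4 69.7] yaw -4.5
-40 9240 [[-32.8, -11.0], [7.8, 0.0], [34.8, 11.0]]
-20 1148 [[9.3, -11.8], [34.4, -0.3], [35.1, 11.8]]
0 516 [[31.8, -7.3], [34.7, 0.1], [35.2, 7.6]]
20 373 [[31.8, -7.3], [34.7, 0.2], [35.2, 7.7]]
40 272 [[31.7, -7.2], [34.8, 0.2], [35.1, 7.8]]
60 55 [[32.5, -7.3], [34.8, 0.3], [35.3, 7.6]]
at [517.5  79.7 207.8] yaw -4.5 w 14.1 F [ 0.3 -0.7 -2.9] t 23.73
turn [-0.0003 -0.0012  0.2755] shift [ 0.138   0.3889 -0.002 ]
```

Request:
send_rows(
  deltas=[
    [[0,0,0,0,0,0.1,5],[0,0,0,0,0,0.1,5],[0,0,0,0,0,0.0755,5],[0.008,0.022,0,0,0,0,5],[0.016,0.045,0,0,0,0,5],[0.02,0.056,0,0,0,0,5],[0.02,0.057,0,0,0,0,5],[0.02,0.057,0,0,0,0,5],[0.02,0.057,0,0,0,0,5],[0.016,0.045,0,0,0,0,5],[0.012,0.032,0,0,0,0,5],[0.006,0.018,0,0,0,0,5],[0,0,0,0,0,0,5],[0,0,0,0,0,0,5]],
  ],
)

```text
time: 25.48
eef_pos: [506.6, 326.4, 208.4]
orientation: [-0.0, 0.147, 0.989, -0.0]
force: [0.8, -0.3, -1.8]
gripper_width: 13.9
finger_force: 58.7
```

Run:
```python
from h import *
held("10",dict(stand=BOX["stand"]))
go([(506.1,327.1,125,-16.9),(506.1,327.1,83,-16.9)])
```

```text
10 stand 44 10827 z [45.9 49.5 50.9] c [521.7 378.7] wh [154.1 104.1] yaw -17.1
10 stand 44 582 z [44.4 46.2 55.4] c [519.1 373.8] wh [14.2 69.5] yaw -26.6
10 stand 44 843 z [44.4 46.8 56.3] c [535.3 426.8] wh [13.  70.3] yaw -25.5
10 stand 100 1566 z [102.5 111.4 112.7] c [521.8 378.2] wh [ 9.9 70.1] yaw -16.6
10 stand 100 1909 z [101.5 111.1 112.7] c [537.5 431.4] wh [10.4 70.1] yaw -16.7
-40 9226 [[-32.8, -11.0], [7.9, 0.3], [34.8, 10.9]]
-20 1144 [[9.2, -11.8], [34.4, 0.0], [35.1, 11.8]]
0 519 [[31.7, -7.1], [34.7, 0.4], [35.1, 7.9]]
20 367 [[31.9, -7.0], [34.7, 0.5], [35.1, 8.0]]
40 275 [[31.8, -6.9], [34.7, 0.5], [35.2, 8.0]]
60 49 [[32.5, -6.8], [34.8, 0.5], [35.0, 7.9]]
at [506.6 326.3 208.5] yaw -16.94 w 14.2 F [ 0.1  0.1 -1.7] t 25.52
turn [-0.0002  0.0001 -0.001 ] shift [0.0012 0.001  0.1391]
turn [0. 0. 0.] shift [0.   0.   0.07]
```

Request:
send_rows(
  deltas=[
    [[0.0007,0.0006,0.02,0,0,0,5],[0,0,0.04,0,0,0,5],[0,0,0.04,0,0,0,5],[0,0,0.03,0,0,0,5],[0,0,0.012,0,0,0,5],[0,0,0.015,0,0,0,5],[0,0,0.015,0,0,0,5],[0,0,0.01,0,0,0,5],[0,0,0.01,0,0,0,5],[0,0,0.01,0,0,0,5],[0,0,0.003,0,0,0,5],[0,0,0,0,0,0,5]],
  ],
)

```text
time: 27.02
eef_pos: [506.2, 327.5, 85.4]
orientation: [-0.0, 0.147, 0.989, -0.0]
force: [-0.1, 0.3, -2.1]
gripper_width: 14.2
finger_force: 58.6
```

Request:
send_rows(
  deltas=[
    [[0,0,0.0015,0,0,0,5],[0,0,0.0015,0,0,0,5],[0,0,0.001,0,0,0,5],[0,0,0.0008,0,0,0,5],[0,0,0,0,0,0,5],[0,0,0,0,0,0,5]],
  ],
)

```text
time: 27.78
eef_pos: [506.2, 327.6, 83.1]
orientation: [0.0, 0.147, 0.989, 0.0]
force: [-2.0, 0.1, 5.1]
gripper_width: 14.3
finger_force: 59.8
```

Request:
send_rows(
  deltas=[
    [[0,0,0,0,0,0,36],[0,0,0,0,0,0,36],[0,0,0,0,0,0,36],[0,0,-0.03,0,0,0,36],[0,0,-0.04,0,0,0,36],[0,0,-0.04,0,0,0,36],[0,0.03,0,0,0,0,38],[0,0.039,0,0,0,0,38],[0,0.02,0,0,0,0,38],[0,0,0,0,0,0,38],[0,0,0,0,0,0,38]],
  ],
)

```text
time: 29.15
eef_pos: [521.5, 378.1, 148.5]
orientation: [-0.0, 0.147, 0.989, -0.0]
force: [-0.2, 0.2, -0.4]
gripper_width: 38.2
finger_force: 0.0
```

Run:
```python
from h import *
look("11",dict(stand=BOX["stand"]))
go([(521.8,378.4,80.5,-16.9)])
```

```text
11 stand 44 15926 z [45.6 49.6 50.8] c [521.6 378.8] wh [154.4 103.5] yaw -16.9
11 stand 44 443 z [44.9 50.5 56.2] c [505.8 335.6] wh [13.8 68.1] yaw -4.6
11 stand 44 398 z [44.3 45.6 53.2] c [521.6 378.5] wh [14.4 69.5] yaw -17.4
11 stand 44 968 z [44.5 46.4 56.1] c [535.  426.7] wh [13.7 70.5] yaw -25.7
11 stand 44 164 z [44.2 45.3 46.5] c [531.1 382.7] wh [ 1.8 53.1] yaw -17.4
11 stand 100 4274 z [103.4 111.6 112.7] c [506.3 328.3] wh [16.3 70.3] yaw -16.6
11 stand 100 2718 z [101.9 111.3 112.7] c [537.5 431.5] wh [10.3 69.9] yaw -16.8
11 stand 100 2090 z [108.5 111.6 112.7] c [521.8 378.6] wh [10.  70.2] yaw -17.0
at [521.5 378.  148.6] yaw -16.92 w 38.0 F [-0.   0.9 -0.4] t 29.2
turn [-0.0004 -0.0001 -0.0004] shift [-0.0002  0.0008  0.1134]
```

View pics/w11.png

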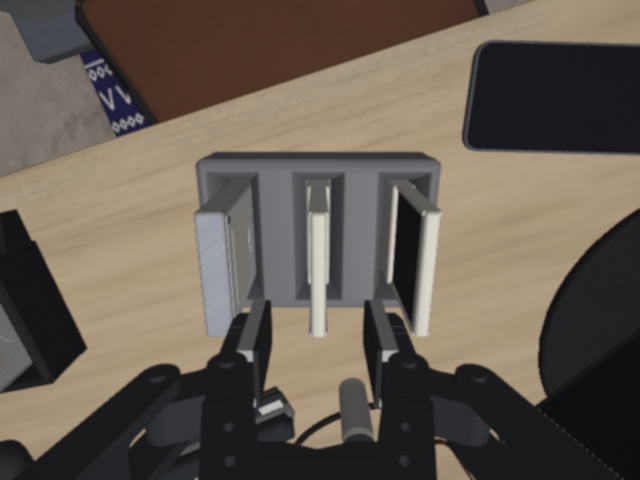

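The finished HDD is seated in the -54 slot (left, (220,270), top z 112.7), and the waiting SSD (318,280) is centred between the fingers. Grasping it.

Request:
send_rows(
  deltas=[
    [[0,0.0006,0.02,0,0,0,38],[0,0,0.03,0,0,0,38],[0,0,0.03,0,0,0,38],[0,0,0.02,0,0,0,38],[0,0,0.0125,0,0,0,38],[0,0,0,0,0,0,30],[0,0,0,0,0,0,20],[0,0,0,0,0,0,10],[0,0,0,0,0,0,0],[0,0,0,0,0,0,0],[0,0,0,0,0,0,0]],
  ],
  grip_force=25,
)

```text
time: 30.58
eef_pos: [522.1, 379.1, 81.5]
orientation: [0.0, 0.147, 0.989, 0.0]
force: [-0.4, -0.5, 5.8]
gripper_width: 7.6
finger_force: 27.5
```

Request:
send_rows(
  deltas=[
    [[0,0,0,0,0,0,0],[0,0,-0.01,0,0,0,0],[0,0,-0.02,0,0,0,0],[0,0,-0.03,0,0,0,0],[0,0,-0.03,0,0,0,0],[0,0,-0.03,0,0,0,0],[0,0,-0.03,0,0,0,0],[0,0,-0.03,0,0,0,0],[0,0,-0.03,0,0,0,0],[0,0,0,0,0,0,0],[0,0,0,0,0,0,0]],
  ],
  grip_force=45,
)

```text
time: 31.95
eef_pos: [521.6, 378.9, 206.6]
orientation: [-0.0, 0.147, 0.989, -0.0]
force: [0.5, -0.7, -0.8]
gripper_width: 7.4
finger_force: 45.9
```

Run:
```python
from h import *
held("12",dict(stand=BOX["stand"]))
go([(518.2,79.8,209,-4.5)])
```

```text
12 stand 44 11202 z [45.8 49.5 50.9] c [521.8 378.8] wh [154.4 104.1] yaw -16.8
12 stand 44 249 z [45.2 50.8 56.2] c [505.7 335.8] wh [13.3 68. ] yaw -5.0
12 stand 44 596 z [44.5 46.1 55.6] c [534.9 426.7] wh [13.8 69.9] yaw -26.1
12 stand 100 2686 z [104.3 111.5 112.8] c [506.4 328.4] wh [16.  70.5] yaw -16.9
12 stand 100 1598 z [102.3 111.4 112.7] c [537.3 431.4] wh [ 9.9 69.8] yaw -17.1
-40 6258 [[-33.4, -10.9], [9.2, -0.0], [34.7, 10.4]]
-20 1301 [[-32.9, -11.8], [10.0, 0.0], [35.0, 11.7]]
0 351 [[33.8, -4.8], [34.6, 0.0], [35.0, 5.0]]
20 647 [[-10.1, -7.3], [31.6, -0.5], [35.0, 7.5]]
40 264 [[33.0, -7.1], [34.7, 0.0], [35.0, 7.4]]
60 45 [[33.9, -6.8], [34.7, 0.0], [35.0, 6.8]]
at [521.5 378.8 206.3] yaw -16.9 w 7.2 F [ 0.3 -0.2 -1.1] t 32.0
turn [-0.0008 -0.001  -0.2755] shift [-0.0336 -0.4973 -0.0045]
```

Request:
send_rows(
  deltas=[
    [[0,0,0,0,0,-0.1,0],[0,0,0,0,0,-0.1,0],[0,0,0,0,0,-0.0755,0],[-0.002,-0.03,-0.0045,0,0,0,0],[-0.0036,-0.05,0,0,0,0,0],[-0.004,-0.06,0,0,0,0,0],[-0.004,-0.06,0,0,0,0,0],[-0.004,-0.06,0,0,0,0,0],[-0.004,-0.06,0,0,0,0,0],[-0.004,-0.06,0,0,0,0,0],[-0.004,-0.06,0,0,0,0,0],[-0.003,-0.038,0,0,0,0,0],[-0.001,-0.0193,0,0,0,0,0],[0,0,0,0,0,0,0],[0,0,0,0,0,0,0]],
  ],
)

```text
time: 33.88
eef_pos: [518.4, 80.4, 209.7]
orientation: [-0.0, 0.039, 0.999, 0.0]
force: [-0.2, 0.7, -1.9]
gripper_width: 7.2
finger_force: 45.8
```

Run:
```python
from h import *
held("13",dict(dock=BOX["dock"]))
go([(518.1,79.7,125,-4.5),(518.1,79.7,82,-4.5)])
```

```text
13 dock 44 7118 z [45.7 49.5 51. ] c [520.3 106.8] wh [100.1 104.5] yaw -4.4
13 dock 44 265 z [44.4 50.6 56.2] c [520.7 126. ] wh [13.5 70.1] yaw -15.7
13 dock 100 2556 z [104.2 111.6 112.9] c [522.6 132.5] wh [15.4 69.7] yaw -4.8
-40 6273 [[-33.4, -11.0], [9.3, 0.0], [34.8, 11.0]]
-20 1297 [[-33.0, -11.8], [10.0, -0.3], [35.0, 11.8]]
0 352 [[33.8, -5.0], [34.6, -0.3], [35.1, 4.7]]
20 644 [[-10.4, -7.6], [31.5, -0.7], [35.0, 7.2]]
40 271 [[32.9, -7.5], [34.7, -0.3], [35.1, 7.1]]
60 51 [[33.6, -7.3], [34.8, -0.3], [35.2, 6.5]]
at [518.4  80.6 209.7] yaw -4.47 w 7.2 F [ 0.4 -0.7 -0.5] t 33.92
turn [ 0.0002 -0.0002  0.0007] shift [ 0.0004 -0.0015  0.1411]
turn [0. 0. 0.] shift [0.     0.     0.0717]
```

Request:
send_rows(
  deltas=[
    [[0.0003,-0.0007,0.02,0,0,0,0],[0,0,0.04,0,0,0,0],[0,0,0.04,0,0,0,0],[0,0,0.03,0,0,0,0],[0,0,0.014,0,0,0,0],[0,0,0.015,0,0,0,0],[0,0,0.015,0,0,0,0],[0,0,0.01,0,0,0,0],[0,0,0.01,0,0,0,0],[0,0,0.01,0,0,0,0],[0,0,0.004,0,0,0,0],[0,0,0,0,0,0,0]],
  ],
)

```text
time: 35.42
eef_pos: [518.2, 79.5, 84.9]
orientation: [-0.0, 0.039, 0.999, 0.0]
force: [-0.4, 0.3, -1.3]
gripper_width: 7.1
finger_force: 45.8
```

Request:
send_rows(
  deltas=[
    [[0,0,0.0015,0,0,0,0],[0,0,0.0015,0,0,0,0],[0,0,0.001,0,0,0,0],[0,0,0,0,0,0,0],[0,0,0,0,0,0,0]],
  ],
)

```text
time: 36.05
eef_pos: [518.3, 79.5, 82.6]
orientation: [0.0, 0.039, 0.999, 0.0]
force: [0.7, -0.7, -1.2]
gripper_width: 7.3
finger_force: 45.8
```

Seated height was 81.5, so about 1 mm remains. Then release and clear away.

Request:
send_rows(
  deltas=[
    [[0,0,0.001,0,0,0,0],[0,0,0.001,0,0,0,0],[0,0,0,0,0,0,0],[0,0,0,0,0,0,0]],
  ],
)

```text
time: 36.55
eef_pos: [518.3, 79.5, 81.5]
orientation: [0.0, 0.039, 0.999, -0.0]
force: [-1.5, -0.3, 5.5]
gripper_width: 7.5
finger_force: 46.6
```

Request:
send_rows(
  deltas=[
    [[0,0,0,0,0,0,36],[0,0,0,0,0,0,36],[0,0,0,0,0,0,36],[0,0,-0.03,0,0,0,36],[0,0,-0.05,0,0,0,36],[0,0,-0.05,0,0,0,36],[0,0,-0.05,0,0,0,36],[0,0,-0.05,0,0,0,36],[0,0,-0.05,0,0,0,36],[0.04,0.04,0,0,0,0,36],[0.05,0.05,0,0,0,0,36],[0.05,0.05,0,0,0,0,36],[0,0,0,0,0,0,36],[0,0,0,0,0,0,36]],
  ],
)

```text
time: 38.3
eef_pos: [441.4, 169.7, 249.4]
orientation: [0.0, 0.039, 0.999, -0.0]
force: [0.6, -0.2, 0.2]
gripper_width: 36.2
finger_force: 0.0
```

Run:
```python
from h import *
from bench import read_camera
look("14")
c=read_camera("scene");cv2.imwrite("pics/scene9.png",c["frame"][:,:,::-1])
t=read_camera("top");comps("top",cloud(t),t["range_z"]>0,BOX)
```

```text
14 dock 44 3761 z [45.6 49.3 50.9] c [519.9 106.8] wh [100.1 104.7] yaw -4.3
14 dock 44 446 z [44.5 46.4 55.9] c [516.7  85. ] wh [68.4 14.2] yaw -84.6
14 dock 44 122 z [44.7 49.7 55.8] c [508.2 140.8] wh [46.1 13.7] yaw -74.5
14 dock 100 974 z [102.  111.1 112.6] c [517.8  79.4] wh [ 9.6 70.1] yaw -5.2
14 dock 100 1412 z [104.4 111.5 112.7] c [522.5 133.3] wh [15.6 70.7] yaw -4.3
14 stand 44 7472 z [45.1 49.4 51.6] c [522.  378.3] wh [155.  104.7] yaw -17.0
14 stand 44 535 z [44.7 50.8 56.3] c [503.  321.7] wh [12.7 70.6] yaw -26.2
14 stand 100 2130 z [101.7 111.4 112.7] c [505.7 327.3] wh [15.9 69.8] yaw -16.8
14 stand 100 836 z [100.7 107.4 112.4] c [547.4 427.8] wh [10.6 49.1] yaw -17.9
top dock 44 252 z [45.7 50.2 52.6] c [569.3 114.2] wh [21.8 80.2] yaw -78.9
top stand 44 1349 z [45.8 50.2 52.9] c [520.8 376.7] wh [154.2 103.7] yaw -16.9
top stand 44 146 z [45.  47.9 55.7] c [535.3 424.4] wh [ 5.3 69. ] yaw -17.6
top stand 100 284 z [102.9 111.8 114.6] c [536.7 430.1] wh [10.5 69. ] yaw -16.6
```

View pics/scene9.png

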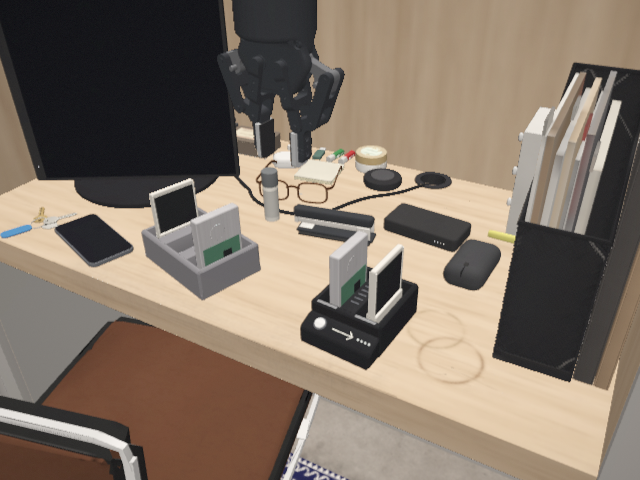

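The final scene shows an HDD (350,265) in the source bay and an SSD (387,280) in the target bay. The finished SSD (175,210) and HDD (217,235) are upright in the stand, all tops at z ≈112.6. The mouse, stapler and glue stick haven't moved. Handing in.

```bash
python3 -c "
from bench import job_done;print(job_done())"
```

```text
the job is handed in; nothing more can be done
None
```

The swap is done and handed in at about 38 s: the waiting hard drive is in the dock's source bay and the waiting SSD in the other bay. The two finished drives are upright in the stand's outer slots, and the mouse, stapler and glue stick were not touched.

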